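# Put the balance weights away in order of size

## Robot

A 7-joint arm with a two-finger parallel gripper is mounted at the origin on the work surface. World frame = base frame: x ahead of the robot, y to its left, z up, the work surface at z = 0. Lengths are in m, angles in degrees, forces in N, time in s.
With the tool pointing down it reaches from about 0.425 to 0.825 m from the base axis. Payload 3.6 kg.
Tool frame: the origin (TCP) lies at the very end of the fingers, on their centre line; the grasp point (between the pads) lies env.hold_point_z behind it (env.hold_point_z is the distance from the TCP to the grasp point, in m); y points along the fingers, x is the direction in which the jaws open and shut, and the axes are right-handed (so a half turn about y gives the same grasp; the last joint's range is limited). The gripper opens to 85 mm and grips with 20 to 120 N. Pads are 22 mm wide; open, the fingers measure 114 mm over their backs; the gripper's body (76 mm by 85 mm) begins 54 mm behind the grasp point. The pads swing forward as they close: fully open they stand 13 mm farther back than shut.
Start: joints at [70.331, 35.231, -0.722, 81.555, 0.464, 63.22, -2.315], TCP at [0.203, -0.618, 0.231] pointing down, gripper open.
Joint ranges: [-178.69, 178.69], [-17.37, 117.87], [-77.05, 75.6], [15.02, 138.74], [-78.02, 258.01], [0.78, 113.62], [-162.83, 162.83]. Speed limits (degrees/s): [159.86, 159.86, 180, 180, 180, 180, 180].

## Interface

Orientations are given as [roll, pitch, yaw] about the fixed x, y, z axes, in that order (R = Rz(yaw) Ry(pitch) Rx(roll)).
In Python, from cell import env gives the robot as it stands. The module is installed in compiled form; this text tells all that it offers.
- The arm moves only by the shell command python3 -m handwheel 'ROWS' [FORCE]. ROWS is JSON, a list of rows, each a list of 7 numbers: the shift along the tool's x, y, z in units of 50 mm (1.0 is 50 mm), then the turn, a rotation vector about the tool's x, y, z in units of 5 degrees (1.0 is 5 degrees), then the opening, from 0 (shut) to 1 (fully open). A call has 1 to 10 rows; each row is the pose to reach, as a shift and turn from the pose measured when the call began, along the tool's axes at that moment; what a row does not reach only later rows make up. A row lasts 1/8 s, in which the tool goes at most 62.5 mm and 10.7 degrees, less where a joint would pass 70% of its speed; a pose out of reach is approached as far as the arm can. A call with a gripper value outside its range is refused whole. The fingers move at their own pace and stop on an object; FORCE is the grip in N (left out, the last holds). Time passes only in rows, so rows that repeat a pose let the fingers close. It gives the time, the measured TCP pose, the force and the opening at its end, in the units of the state.
- env.get_state(): the state, without advancing time (a new reading comes with each control period).
- env.snapshot(name): name is "scene" or "side" or "wrist"; returns the picture (480x640x3 uint8, blue, green, red); there is no depth.
- env.calibration(name): a dict with "intrinsics" (3x3 intrinsics, pixels), "eye" and "rotation" of the camera in the world. Camera axes: x right, y down, z forward; pixel columns grow to the right and rows downward; lengths in m; the calibration is good to about 2 mm. A picture is of the moment at which its call begins: read the wrist's pose just before it. calibration takes no time and is no camera call; for the wrist camera it gives the pose at the moment of the call.
- env.close_job(): hands the job in, once; it reports no verdict.
The state is a dict: "time_s": time; "qpos": joint angles; "qd": joint speeds; "tau": joint torques, N m; "ee_pos": TCP position; "orientation": TCP orientation; "contact_force": force on the tool from outside, world axes, zero at the start; "ft_torque": the same for the moment, N m; "finger_gap": finger opening in m.
Only numpy, scipy, OpenCV 4.12 (cv2) and the standard library are available. Lean on these libraries where they do the work, as an engineer would, in place of code of your own. Each camera call takes 0.05 s, during which the arm holds its last target. There are 200 camera calls.

## Task

Put the four steel balance weights away in the open case: stand them upright, one to a compartment, in order of size along the row with the largest at the end nearest the balance, setting each one down rather than dropping it. When all four are in and none stands above the rim, lower the lid without slamming it until it is fully shut. Leave the glass vial and the beaker standing where they are.

Things in the scene. Friction and masses are not known exactly. Their poses are not given: they have to be found in the camera images.
- weight_xl_mid (a point): The largest of four stainless-steel cylindrical balance weights with a knob on top: body 46 mm in diameter and 24 mm high, above it a knob 24 mm in diameter, 34 mm high in all, about 350 g; round, stands upright on the bench. Point: on its axis, half-way up (17 mm above its foot); z points up its axis.
- weight_l_mid (a point): The second largest of four stainless-steel cylindrical balance weights with a knob on top: body 36 mm in diameter and 21 mm high, above it a knob 19 mm in diameter, 30 mm high in all, about 190 g; round, stands upright on the bench. Point: on its axis, half-way up (15 mm above its foot); z points up its axis.
- weight_m_mid (a point): The third largest of four stainless-steel cylindrical balance weights with a knob on top: body 28 mm in diameter and 19 mm high, above it a knob 15 mm in diameter, 26 mm high in all, about 100 g; round, stands upright on the bench. Point: on its axis, half-way up (13 mm above its foot); z points up its axis.
- weight_s_mid (a point): The smallest of four stainless-steel cylindrical balance weights with a knob on top: body 20 mm in diameter and 16 mm high, above it a knob 11 mm in diameter, 22 mm high in all, about 45 g; round, stands upright on the bench. Point: on its axis, half-way up (11 mm above its foot); z points up its axis.
- case: Open grey case, fixed, 120 (x) x 300 (y) x 46 mm high (rim), walls 5 mm, inner floor 6 mm above the bench. Origin: centre of its underside; z up, x towards its lid hinge (away from the robot), y along it. White ridges 3 mm thick at y = -66, 0, 66 mm (tops at 14 mm) make a row of four compartments, middles at x = 0, y = -99, -33, 33, 99 mm; any weight fits in any.
- lid (a joint): Angle of the case's flat grey lid, 120 x 300 x 6 mm, hinged along the case's far top edge (axis along the case's y at x = 60 mm, 46.5 mm above the bench). 0 = shut flat on the rim, 1.57 = upright; starts at 1.8 to 1.95, stop at 2.1. Stiff hinge (0.11 N m): the lid stays where it is left and takes 1 to 2 N at its free edge to push all the way shut.
- lid_edge (a point): Middle of the lid's free edge (upper when open, towards the robot when shut), on its outer face, 120 mm from the hinge. Axes as the case's when the lid is shut, turning with the lid: x points from the free edge to the hinge, z out of the outer face.
- balance: White laboratory balance, fixed, 300 (x) x 200 (y) x 72 mm high, with a round steel pan 130 mm across and a grey key panel towards the robot; stands well to the left or to the right of the case, beyond one of its ends. Origin: centre of its underside, z up.
- vial: Small closed glass vial with white cap, 28 mm in diameter, 58 mm high, standing among the weights; bystander. Origin: centre of its underside, z up.
- beaker: Small empty glass beaker, 42 mm across the rim, 58 mm high, standing among the weights; bystander. Origin: centre of its underside, z up.
There are look-alikes about, which are no part of the job. What is shaped like the part that bears weight_xl_mid but brown is not meant. What is shaped like the part that bears weight_l_mid but blue is not meant.

How it is judged (in metres and radians):
On the way:
1. all four weights stand upright in their own compartments, in order of size with the largest nearest the balance, the lid still open (((world y of balance above 0 m and y of weight_xl_mid in the frame of case between 0.068 and 0.145 m and y of weight_l_mid in the frame of case between 0.002 and 0.064 m and y of weight_m_mid in the frame of case between -0.064 and -0.002 m and y of weight_s_mid in the frame of case between -0.145 and -0.068 m) or (world y of balance below 0 m and y of weight_xl_mid in the frame of case between -0.145 and -0.068 m and y of weight_l_mid in the frame of case between -0.064 and -0.002 m and y of weight_m_mid in the frame of case between 0.002 and 0.064 m and y of weight_s_mid in the frame of case between 0.068 and 0.145 m)) and z of weight_xl_mid in the frame of case between 0.018 and 0.028 m and x of weight_xl_mid in the frame of case between -0.055 and 0.055 m and angle between each of weight_xl_mid, weight_l_mid, weight_m_mid, weight_s_mid's own z axis and vertical below 0.12 rad and z of weight_l_mid in the frame of case between 0.016 and 0.026 m and x of weight_l_mid in the frame of case between -0.055 and 0.055 m and z of weight_m_mid in the frame of case between 0.014 and 0.024 m and x of weight_m_mid in the frame of case between -0.055 and 0.055 m and z of weight_s_mid in the frame of case between 0.012 and 0.022 m and x of weight_s_mid in the frame of case between -0.055 and 0.055 m and value of joint lid above 1 rad), for 0.2 s.
At the end, for the whole second after the job is handed in: Each weight stands upright (within 0.12 rad) on the case's floor (within 5 mm of its height), released and at rest, one in each compartment, sizes in order along the row with the largest in the end compartment nearest the balance, and the lid is shut (under 0.05 rad) and still (((world y of balance above 0 m and y of weight_xl_mid in the frame of case between 0.068 and 0.145 m and y of weight_l_mid in the frame of case between 0.002 and 0.064 m and y of weight_m_mid in the frame of case between -0.064 and -0.002 m and y of weight_s_mid in the frame of case between -0.145 and -0.068 m) or (world y of balance below 0 m and y of weight_xl_mid in the frame of case between -0.145 and -0.068 m and y of weight_l_mid in the frame of case between -0.064 and -0.002 m and y of weight_m_mid in the frame of case between 0.002 and 0.064 m and y of weight_s_mid in the frame of case between 0.068 and 0.145 m)) and z of weight_xl_mid in the frame of case between 0.018 and 0.028 m and x of weight_xl_mid in the frame of case between -0.055 and 0.055 m and angle between each of weight_xl_mid, weight_l_mid, weight_m_mid, weight_s_mid's own z axis and vertical below 0.12 rad and z of weight_l_mid in the frame of case between 0.016 and 0.026 m and x of weight_l_mid in the frame of case between -0.055 and 0.055 m and z of weight_m_mid in the frame of case between 0.014 and 0.024 m and x of weight_m_mid in the frame of case between -0.055 and 0.055 m and z of weight_s_mid in the frame of case between 0.012 and 0.022 m and x of weight_s_mid in the frame of case between -0.055 and 0.055 m and linear speed of each of weight_xl, weight_l, weight_m, weight_s below 0.02 m/s and value of joint lid below 0.05 rad and velocity of joint lid below 0.05 rad/s); the robot touches nothing.
It fails at once if the vial is pushed more than 30 mm or knocked over (distance of vial from where it was at the start of the episode above 0.03 m or angle between vial's own z axis and vertical above 0.5 rad).
It fails at once if the beaker is pushed more than 30 mm or knocked over (distance of beaker from where it was at the start of the episode above 0.03 m or angle between beaker's own z axis and vertical above 0.5 rad).
It fails at once if a weight is dropped: falls free faster than 0.8 m/s (from more than about 30 mm) ((linear speed of weight_xl above 0.8 m/s and contact force between the fingers and weight_xl below 0.1 N) or (linear speed of weight_l above 0.8 m/s and contact force between the fingers and weight_l below 0.1 N) or (linear speed of weight_m above 0.8 m/s and contact force between the fingers and weight_m below 0.1 N) or (linear speed of weight_s above 0.8 m/s and contact force between the fingers and weight_s below 0.1 N)).
It fails at once if the lid is slammed: it swings shut faster than 4 rad/s (velocity of joint lid below -4 rad/s).
It also fails if it takes over 112 s, if anything falls off the work surface, if the arm or the gripper's body presses on something with over 40 N, if the wrist force passes 120 N, or if a joint passes its speed limit or range.

## Working session

There is one attempt and no reset: what is moved stays moved. The work goes in short steps, Python scripts to look and compute and a shell command to move; the robot and the scene stay as the last step left them, time stands still between calls to the robot, and variables do not carry over. Pictures are saved under pics/ and viewed, about 12 in all and at most 16, crops included, and the job is handed in when it is done.

```bash
mkdir -p pics; python3 - <<'E'
from cell import env
import cv2
for n in ("scene","side"):
    cv2.imwrite(f"pics/{n}0.png",env.snapshot(n)); c=env.calibration(n); print(n,c)
s=env.get_state(); print({k:s[k] for k in("time_s","ee_pos","orientation","finger_gap")}, env.hold_point_z)
E
```

```text
scene {'intrinsics': array([[476.75944594,   0.        , 323.66246505],
       [  0.        , 476.75944594, 240.96078433],
       [  0.        ,   0.        ,   1.        ]]), 'eye': array([ 1.06771929, -0.39268725,  1.21128085]), 'rotation': array([-149.1066194 ,   -0.31042858,   53.50910918])}
side {'intrinsics': array([[503.55416656,   0.        , 321.67955045],
       [  0.        , 503.55416656, 239.89857162],
       [  0.        ,   0.        ,   1.        ]]), 'eye': array([0.10423986, 0.9357227 , 0.69184628]), 'rotation': array([-122.73770798,   -0.91461523, -153.99674581])}
{'time_s': 0.1, 'ee_pos': array([ 0.20227203, -0.61699193,  0.23024663]), 'orientation': array([-90.00126874,   0.13401519, -71.84815815]), 'finger_gap': 0.0851713259073074} 0.0187
```

View pics/scene0.png

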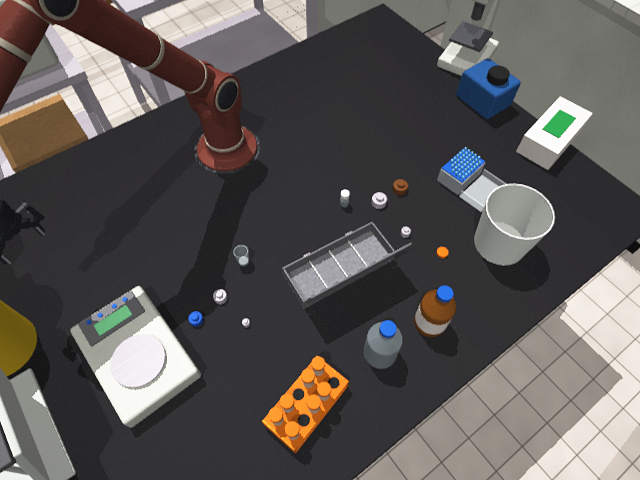

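View pics/side0.png

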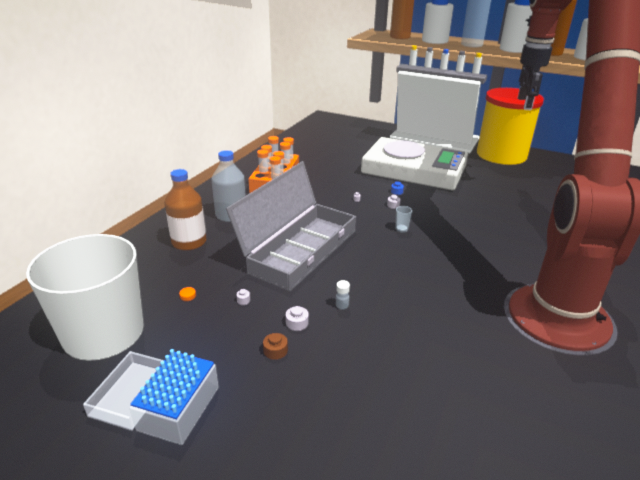

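The scene view shows the balance on the -y side at (135,355), so XL goes in the -y end. Candidate weights are at (379,200), (406,232), (220,297) and (246,323). The case is at (340,260), the vial at (345,198) and the beaker at (241,255). In the side view the same weights are at (297,318), (243,297), (394,201) and (357,197), and the lid is open.

```bash
cat > h.py <<'E'
from cell import env
import cv2, numpy as np
from scipy.spatial.transform import Rotation as R
def cam(n):
    c=env.calibration(n); return c["intrinsics"],np.array(c["eye"]),R.from_euler("xyz",c["rotation"],degrees=True).as_matrix()
def ray(c,uv):
    K,e,M=c; d=M@np.linalg.inv(K)@[*uv,1]; return e,d/np.linalg.norm(d)
def plane(c,uv,z):
    e,d=ray(c,uv); return e+d*(z-e[2])/d[2]
def proj(c,p):
    K,e,M=c; q=K@(M.T@(np.array(p)-e)); return q[:2]/q[2]
def tri(c1,u1,c2,u2):
    e,d=ray(c1,u1); f,g=ray(c2,u2)
    s=np.linalg.lstsq(np.c_[d,-g],f-e,rcond=None)[0]
    a,b=e+d*s[0],f+g*s[1]; return (a+b)/2,np.linalg.norm(a-b)
def blob(img,seed,thr=90):
    m=(img.min(2)>thr).astype(np.uint8); n,l,st,ce=cv2.connectedComponentsWithStats(m)
    ys,xs=np.mgrid[-4:5,-4:5]; L=l[ys+seed[1],xs+seed[0]]; L=L[L>0]; i=np.bincount(L).argmax()
    return st[i],(st[i][:2]+st[i][2:4]/2-.5)
E
python3 - <<'E'
from h import *
a,b=cv2.imread("pics/scene0.png"),cv2.imread("pics/side0.png"); ca,cb=cam("scene"),cam("side")
for n,s,t in (("A",(379,200),(297,318)),("B",(406,232),(243,297)),("C",(220,297),(394,201)),("D",(246,323),(357,197))):
    sa,pa=blob(a,s); sb,pb=blob(b,t); p,e=tri(ca,pa,cb,pb); print(n,sa,sb,p.round(4),round(e,4))
for n,s,t in (("vial",(345,198),(343,295)),("beaker",(241,255),(403,219))):
    p,e=tri(ca,s,cb,t); print(n,p.round(3),round(e,4))
ra=cv2.resize(a[150:350,180:430],None,fx=3.2,fy=3,interpolation=3); cv2.imwrite("pics/s1.png",ra)
rb=cv2.resize(b[160:350,220:420],None,fx=4,fy=3.1,interpolation=3); cv2.imwrite("pics/s2.png",rb)
E
```

```text
A [372 192  15  17 203] [285 305  24  26 517] [0.4769 0.2643 0.0125] 0.0016
B [401 226  10  12  88] [236 288  15  17 211] [0.6112 0.2546 0.0111] 0.0018
C [213 289  14  16 160] [387 194  25  38 516] [ 0.4486 -0.2946 -0.0205] 0.0069
D [242 318   8   9  58] [353 191   8  11  70] [ 0.5726 -0.2777  0.0113] 0.0014
vial [0.416 0.176 0.029] 0.0045
beaker [ 0.402 -0.183  0.03 ] 0.0003
```

View pics/s1.png

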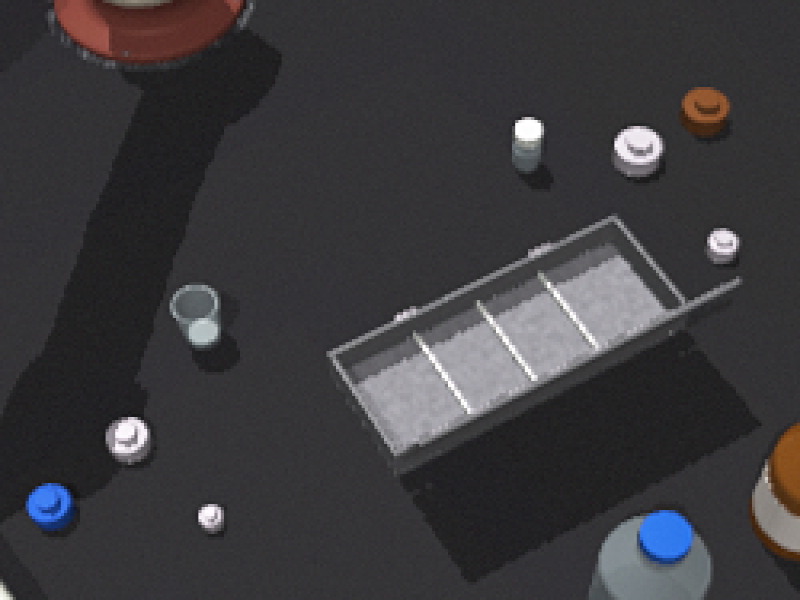

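View pics/s2.png

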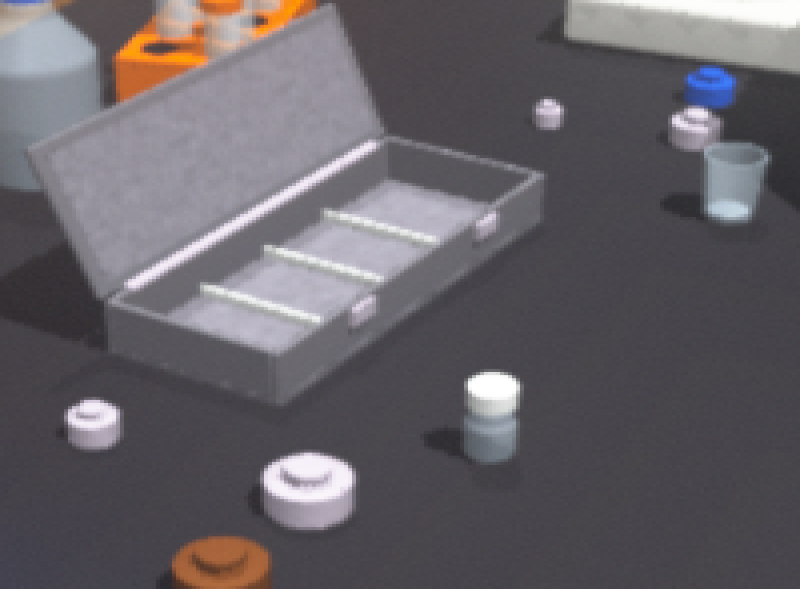

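```bash
python3 - <<'E'
from h import *
ca,cb=cam("scene"),cam("side")
f=lambda x,y:(180+x/3.2,150+y/3); g=lambda x,y:(220+x/4,160+y/3.1)
print("scene rim", *[plane(ca,f(*p),.046).round(3) for p in((333,354),(614,218),(683,302))])
print("side rim", *[plane(cb,g(*p),.046).round(3) for p in((542,177),(277,354),(108,302))])
print("ridge", *[plane(ca,f(*p),.014).round(3) for p in((469,411),(534,379),(597,346))])
p,e=tri(ca,f(740,281),cb,g(32,150));print("lidcorner +y",p.round(3),e)
for n,uv,z in(("A",(379,200),.015),("B",(405.5,231.5),.012),("C",(219.5,296.5),.014),("D",(245.5,322),.01)): print(n,plane(ca,uv,z).round(4))
p,e=tri(ca,f(128,440),cb,g(695,129));print("C",p.round(3),e)
s=env.get_state();print(R.from_euler("xyz",s["orientation"],degrees=True).as_matrix().round(3))
E
```

```text
scene rim [ 0.516 -0.112  0.046] [0.544 0.177 0.046] [0.653 0.166 0.046]
side rim [ 0.506 -0.109  0.046] [0.538 0.182 0.046] [0.652 0.171 0.046]
ridge [ 0.62  -0.043  0.014] [0.627 0.022 0.014] [0.633 0.089 0.014]
lidcorner +y [0.701 0.163 0.155] 0.0055448740391826805
A [0.4788 0.2633 0.015 ]
B [0.6123 0.2546 0.012 ]
C [ 0.4693 -0.296   0.014 ]
D [ 0.5727 -0.2773  0.01  ]
C [ 0.467 -0.296  0.01 ] 0.004279642333704263
[[ 0.312 -0.001  0.95 ]
 [-0.95   0.002  0.312]
 [-0.002 -1.    -0.   ]]
```

```bash
cat > go.py <<'E'
import sys
from h import *
x,y,z=map(float,sys.argv[1:4]); yaw=float(sys.argv[4]) if len(sys.argv)>4 else -5.8
s=env.get_state(); M=R.from_euler("xyz",s["orientation"],degrees=True)
d=M.inv().apply(np.array([x,y,z])-s["ee_pos"])/.05
T=R.from_euler("xyz",[-90,0,yaw],degrees=True); w=np.degrees((M.inv()*T).as_rotvec())/5
print(s["time_s"],np.round(s["ee_pos"],4),np.round(s["orientation"],1),"gap",round(s["finger_gap"],4),"F",np.round(s["contact_force"],1)); print("row",np.r_[d,w].round(2).tolist())
E
python3 go.py 0.469 -0.296 0.14
```

```text
0.1 [ 0.2023 -0.617   0.2302] [-90.    0.1 -71.8] gap 0.0852 F [-0.3  0.  -1.1]
row [-4.43, 1.82, 7.07, -0.02, -13.21, -0.02]
```

```bash
python3 -m handwheel '[[-4.43,1.82,7.07,0,-13.2,0,1],[-4.43,1.82,7.07,0,-13.2,0,1],[-4.43,1.82,7.07,0,-13.2,0,1],[-4.43,1.82,7.07,0,-13.2,0,1],[-4.43,1.82,7.07,0,-13.2,0,1],[-4.43,1.82,7.07,0,-13.2,0,1],[-4.43,1.82,7.07,0,-13.2,0,1],[-4.43,1.82,7.07,0,-13.2,0,1],[-4.43,1.82,7.07,0,-13.2,0,1],[-4.43,1.82,7.07,0,-13.2,0,1]]' 40
python3 go.py 0.469 -0.296 0.004; python3 -c "
from h import *
c=cam('wrist');i=env.snapshot('wrist');cv2.imwrite('pics/w1.png',i);print(proj(c,(.469,-.296,.015)))"
```

```text
time_s: 1.35
ee_pos: [0.4679, -0.298, 0.1397]
orientation: [-89.9, 0.1, -6.0]
contact_force: [-1.0, -0.6, 1.3]
finger_gap: 0.0855
1.35 [ 0.4679 -0.298   0.1397] [-89.9   0.1  -6. ] gap 0.0855 F [-1.  -0.6  1.3]
row [0.02, 2.71, 0.04, -0.01, -0.05, -0.02]
[323.12110912 224.63351588]
```

View pics/w1.png

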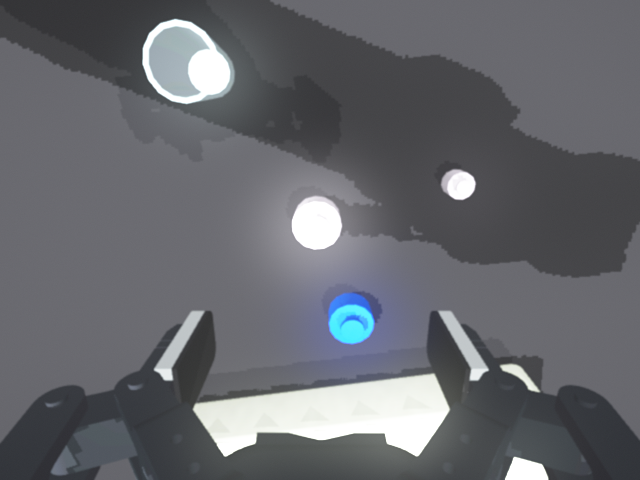

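The wrist view shows L at (317,222), S at (460,184), the blue look-alike at (351,320) and the beaker at (185,62). I'll refine the L and S positions from these.

```bash
python3 -c "
from h import *
c=cam('wrist');i=cv2.imread('pics/w1.png')
for n,s,z in(('L',(317,222),.017),('S',(460,184),.012)):
  st,p=blob(i,s,150);print(n,st,plane(c,p,z).round(4))
print(plane(c,(351,320),.015))"; python3 go.py 0.467 -0.296 0.004
```

```text
L [ 291  195   52   60 2287] [ 0.4643 -0.2947  0.017 ]
S [442 170  34  30 787] [ 0.5707 -0.2768  0.012 ]
[ 0.48339812 -0.37952995  0.015     ]
1.4 [ 0.468  -0.298   0.1398] [-89.9   0.1  -6. ] gap 0.0851 F [ 0.3 -0.3 -0.1]
row [-0.02, 2.72, 0.03, -0.01, -0.05, -0.02]
```

```bash
python3 -m handwheel '[[-0.03,1.2,0.04,0,0,0,1],[-0.03,2.2,0.04,0,0,0,1],[-0.03,2.7,0.04,0,0,0,1],[-0.03,2.7,0.04,0,0,0,1],[-0.03,2.7,0.04,0,0,0,0.7],[-0.03,2.7,0.04,0,0,0,0],[-0.03,2.7,0.04,0,0,0,0],[-0.03,2.7,0.04,0,0,0,0],[-0.03,2.7,0.04,0,0,0,0],[-0.03,2.7,0.04,0,0,0,0]]' 40
python3 go.py 0.5807 -0.005 0.13
```

```text
time_s: 2.65
ee_pos: [0.4668, -0.2962, 0.0064]
orientation: [-90.0, 0.0, -6.0]
contact_force: [-2.6, -0.6, 5.3]
finger_gap: 0.0341
2.65 [ 0.4668 -0.2962  0.0064] [-90.   0.  -6.] gap 0.0341 F [-2.6 -0.6  5.3]
row [1.65, -2.47, 6.03, 0.0, -0.05, -0.0]
```

```bash
python3 -m handwheel '[[0,-0.6,0,0,0,0,0],[0,-1.4,0,0,0,0,0],[0.1,-2.2,0.4,0,0,0,0],[0.4,-2.5,1.3,0,0,0,0],[0.6,-2.5,2.2,0,0,0,0],[0.85,-2.5,3.1,0,0,0,0],[1.1,-2.5,4,0,0,0,0],[1.35,-2.5,4.9,0,0,0,0],[1.6,-2.5,5.7,0,0,0,0],[1.65,-2.5,6,0,0,0,0]]'
python3 go.py 0.5807 -0.005 0.014; python3 -c "
from h import *
c=cam('wrist');i=env.snapshot('wrist');cv2.imwrite('pics/w2.png',i)
C=np.array([.584,.028]);X=np.array([.995,-.101]);Y=np.array([.101,.995])
for y in(-.066,0,.066):print([proj(c,[*(C+X*x+Y*y),.014]).round() for x in(-.055,.055)])"
```

```text
time_s: 3.9
ee_pos: [0.5811, -0.0025, 0.1317]
orientation: [-89.9, -0.0, -5.8]
contact_force: [0.5, -0.7, -1.9]
finger_gap: 0.0343
3.9 [ 0.5811 -0.0025  0.1317] [-89.9  -0.   -5.8] gap 0.0343 F [ 0.5 -0.7 -1.9]
row [-0.0, 2.35, -0.06, -0.02, 0.01, 0.01]
[array([249., 275.]), array([393., 275.])]
[array([244., 189.]), array([399., 189.])]
[array([237.,  89.]), array([406.,  89.])]
```

View pics/w2.png

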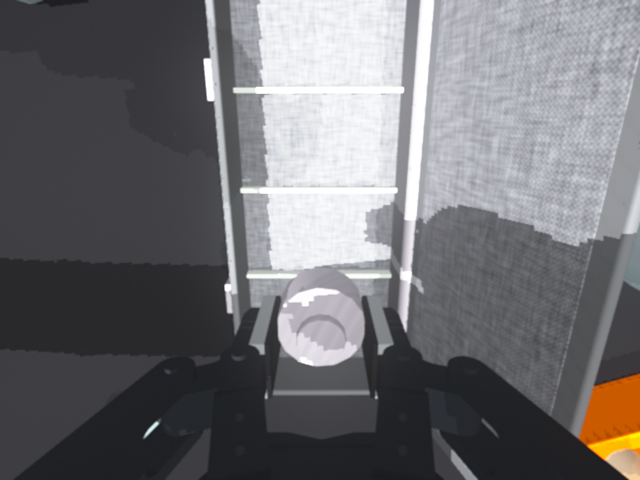

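The predicted ridges match the picture to within 2 px, so the case pose is confirmed. Now I'll lower L.

```bash
python3 -m handwheel '[[0,0.6,-0.05,0,0,0,0],[0,1.2,-0.05,0,0,0,0],[0,1.7,-0.05,0,0,0,0],[0,2.0,-0.05,0,0,0,0],[0,2.2,-0.05,0,0,0,0],[0,2.28,-0.05,0,0,0,0],[0,2.34,-0.05,0,0,0,0],[0,2.36,-0.05,0,0,0,0],[0,2.36,-0.05,0,0,0,0]]'
python3 go.py 0.5807 -0.005 0.0125
```

```text
time_s: 5.08
ee_pos: [0.5811, -0.0036, 0.0139]
orientation: [-89.8, -0.1, -5.7]
contact_force: [0.2, -0.4, -1.3]
finger_gap: 0.0345
5.075 [ 0.5811 -0.0036  0.0139] [-89.8  -0.1  -5.7] gap 0.0345 F [ 0.2 -0.4 -1.3]
row [-0.01, 0.03, -0.03, -0.03, 0.02, 0.01]
```

```bash
python3 -m handwheel '[[0,0.03,0,0,0,0,0],[0,0.05,0,0,0,0,0],[0,0.05,0,0,0,0,0],[0,0.05,0,0,0,0,0.5],[0,0.05,0,0,0,0,0.65],[0,0.05,0,0,0,0,0.7],[0,0.0,0,0,0,0,0.7],[0,-0.6,0,0,0,0,0.7],[0,-1.6,0,0,0,0,0.7],[0,-2.6,0,0,0,0,0.7]]'
python3 go.py 0.5715 -0.2770 0.10
```

```text
time_s: 6.32
ee_pos: [0.5807, -0.0041, 0.1452]
orientation: [-89.8, -0.0, -5.7]
contact_force: [0.3, -0.2, 0.5]
finger_gap: 0.0597
6.325 [ 0.5807 -0.0041  0.1452] [-89.8  -0.   -5.7] gap 0.0597 F [ 0.3 -0.2  0.5]
row [0.36, 0.89, -5.45, -0.03, 0.02, 0.01]
```

```bash
python3 -m handwheel '[[0.1,-0.2,-1,0,0,0,0.6],[0.2,0,-2.2,0,0,0,0.6],[0.3,0.2,-3.3,0,0,0,0.6],[0.36,0.6,-4.4,0,0,0,0.6],[0.36,0.9,-5.3,0,0,0,0.6],[0.36,0.9,-5.45,0,0,0,0.6],[0.36,0.9,-5.45,0,0,0,0.6],[0.36,0.9,-5.45,0,0,0,0.6]]'
python3 go.py 0.571 -0.2770 0.004;python3 -c "
from h import *
c=cam('wrist');i=env.snapshot('wrist');cv2.imwrite('pics/w3.png',i);q=proj(c,(.571,-.277,.012));print(q)
st,p=blob(i,q.round().astype(int),150);print(st,plane(c,p,.012))"
```

```text
time_s: 7.32
ee_pos: [0.5727, -0.2741, 0.1002]
orientation: [-89.7, -0.1, -5.5]
contact_force: [0.1, 1.6, 0.1]
finger_gap: 0.0511
7.325 [ 0.5727 -0.2741  0.1002] [-89.7  -0.1  -5.5] gap 0.0511 F [0.1 1.6 0.1]
row [-0.03, 1.92, -0.07, -0.05, 0.06, 0.02]
[319.30071117 248.64906729]
[ 260  230  117   91 6243] [ 0.56826053 -0.29586247  0.012     ]
```

```bash
python3 -m handwheel '[[-0.03,0.7,-0.06,0,0,0,0.6],[-0.03,1.4,-0.06,0,0,0,0.6],[-0.03,1.9,-0.06,0,0,0,0.6],[-0.03,1.9,-0.06,0,0,0,0.6],[-0.03,1.9,-0.06,0,0,0,0.4],[-0.03,1.9,-0.06,0,0,0,0],[-0.03,1.9,-0.06,0,0,0,0],[-0.03,1.9,-0.06,0,0,0,0],[-0.03,1.9,-0.06,0,0,0,0]]' 30
python3 go.py 0.592 0.1265 0.12
```

```text
time_s: 8.5
ee_pos: [0.5725, -0.2766, 0.007]
orientation: [-89.8, -0.3, -5.5]
contact_force: [-0.7, 1.4, 5.3]
finger_gap: 0.0182
8.5 [ 0.5725 -0.2766  0.007 ] [-89.8  -0.3  -5.5] gap 0.0182 F [-0.7  1.4  5.3]
row [-0.37, -2.23, 8.07, -0.04, 0.06, 0.06]
```

```bash
python3 -m handwheel '[[0,-0.6,0,0,0,0,0],[0,-1.4,0,0,0,0,0],[0,-2.2,0.6,0,0,0,0],[-0.1,-2.3,1.6,0,0,0,0],[-0.1,-2.3,2.7,0,0,0,0],[-0.2,-2.3,3.8,0,0,0,0],[-0.2,-2.3,4.9,0,0,0,0],[-0.3,-2.3,6,0,0,0,0],[-0.37,-2.3,7.1,0,0,0,0],[-0.37,-2.3,8,0,0,0,0]]'
python3 go.py 0.592 0.1265 0.014;python3 -c "
from h import *
i=env.snapshot('wrist');cv2.imwrite('pics/w4.png',i)"
```

```text
time_s: 9.75
ee_pos: [0.5912, 0.1256, 0.1237]
orientation: [-89.7, -0.3, -5.4]
contact_force: [1.5, 0.6, -0.3]
finger_gap: 0.0179
9.75 [0.5912 0.1256 0.1237] [-89.7  -0.3  -5.4] gap 0.0179 F [ 1.5  0.6 -0.3]
row [0.0, 2.19, 0.01, -0.05, 0.08, 0.06]
```

View pics/w4.png

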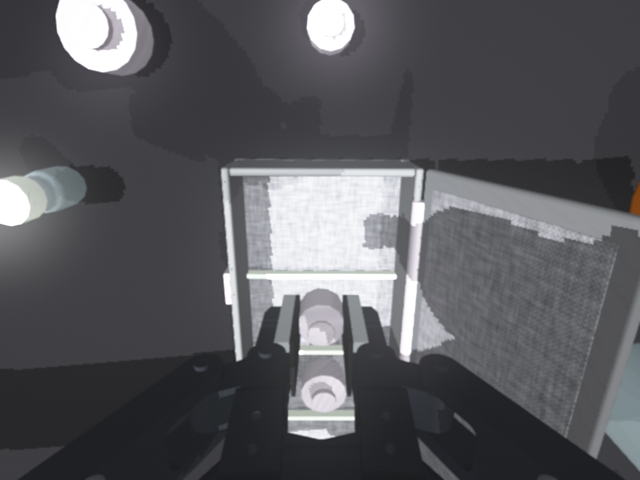

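The wrist view shows L standing in its own compartment, with the knob at (323,398) between ridges at rows 350 and 415. S is held at (322,320). The far end compartment is ahead of it, so I'll lower S.

```bash
python3 -m handwheel '[[0,0.6,0,0,0,0,0],[0,1.2,0,0,0,0,0],[0,1.7,0,0,0,0,0],[0,2.0,0,0,0,0,0],[0,2.12,0,0,0,0,0],[0,2.2,0,0,0,0,0],[0,2.23,0,0,0,0,0],[0,2.23,0,0,0,0,0]]'
python3 go.py 0.592 0.1265 0.0125
```

```text
time_s: 10.8
ee_pos: [0.5922, 0.1368, 0.0133]
orientation: [-89.2, -0.4, -4.9]
contact_force: [0.5, -0.2, -0.2]
finger_gap: 0.0183
10.8 [0.5922 0.1368 0.0133] [-89.2  -0.4  -4.9] gap 0.0183 F [ 0.5 -0.2 -0.2]
row [0.01, 0.01, -0.21, -0.16, 0.19, 0.08]
```

```bash
python3 -m handwheel '[[0,0.02,-0.1,0,0,0,0],[0,0.03,-0.1,0,0,0,0],[0,0.03,-0.1,0,0,0,0],[0,0.03,-0.1,0,0,0,0.3],[0,0.03,-0.1,0,0,0,0.5],[0,0.03,-0.1,0,0,0,0.5],[0,0.0,-0.1,0,0,0,0.5],[0,-0.6,-0.1,0,0,0,0.5],[0,-1.6,-0.1,0,0,0,0.6],[0,-2.6,-0.1,0.2,-0.2,0,0.7]]'
python3 go.py 0.6115 0.2548 0.10; python3 -c "
from h import *
c=cam('wrist');i=env.snapshot('wrist');cv2.imwrite('pics/w5.png',i);print(proj(c,(.6115,.2548,.014)),proj(c,(.4785,.2635,.017)))"
```

```text
time_s: 12.05
ee_pos: [0.5904, 0.1307, 0.1444]
orientation: [-88.2, -0.4, -3.8]
contact_force: [0.8, 0.6, -0.1]
finger_gap: 0.0599
12.05 [0.5904 0.1307 0.1444] [-88.2  -0.4  -3.8] gap 0.0599 F [ 0.8  0.6 -0.1]
row [0.25, 0.97, 2.47, -0.36, 0.41, 0.07]
[339.51164402  50.90357627] [138.58990872  50.03621591]
```

View pics/w5.png

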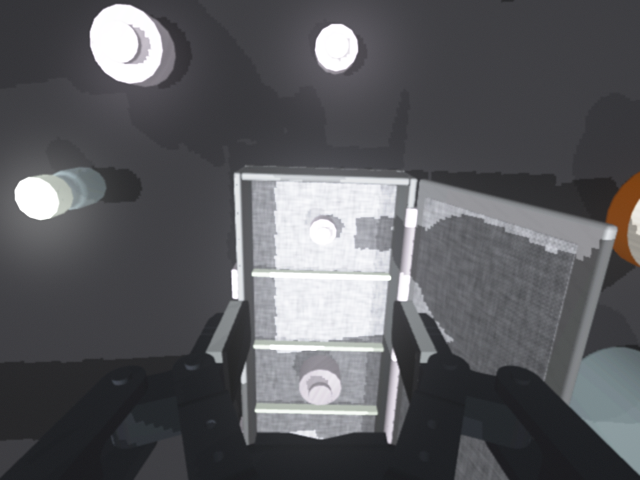

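S stands upright in its end compartment at (323,232) and L in its own at (320,386). M is at (337,48) and XL at (130,45), both close to prediction. Next is M.

```bash
python3 -m handwheel '[[0.05,0,0.7,-0.1,0.1,0,0.7],[0.1,0.1,1.5,-0.3,0.3,0,0.7],[0.2,0.5,2.1,-0.36,0.41,0.07,0.7],[0.24,0.97,2.47,-0.36,0.41,0.07,0.7],[0.24,0.97,2.47,-0.36,0.41,0.07,0.7],[0.24,0.97,2.47,-0.36,0.41,0.07,0.7],[0.24,0.97,2.47,-0.36,0.41,0.07,0.7]]'
python3 -c "
from h import *
c=cam('wrist');i=cv2.imread('pics/w5.png')
i=env.snapshot('wrist');cv2.imwrite('pics/w6.png',i)
for s,z in (((.611,.256),.014),((.4775,.2645),.017)):
  q=proj(c,(*s,z));print(q)
  try:
    st,p=blob(i,q.round().astype(int),190);print(st,plane(c,p,z))
  except Exception as e:print(e)"
python3 go.py 0.6105 0.256 0.0055
```

```text
time_s: 12.98
ee_pos: [0.617, 0.2532, 0.1093]
orientation: [-89.7, -0.9, -6.0]
contact_force: [-0.1, 0.4, -0.0]
finger_gap: 0.0597
[310.26717056 237.76627165]
[ 286  219   43   42 1400] [0.60866282 0.25501409 0.014     ]
[110.10040356 248.06941986]
[  62  217   74   68 3760] [0.46936283 0.26366277 0.017     ]
13.025 [0.6169 0.2534 0.1093] [-89.7  -0.9  -6. ] gap 0.0596 F [-0.5  0.6  0.2]
row [-0.16, 2.07, 0.03, -0.05, -0.04, 0.17]
```

```bash
python3 -m handwheel '[[-0.17,0.7,0.03,-0.05,0,0.17,0.7],[-0.17,1.5,0.03,-0.05,0,0.17,0.7],[-0.17,2.07,0.03,-0.05,0,0.17,0.7],[-0.17,2.07,0.03,-0.05,0,0.17,0.7],[-0.17,2.07,0.03,-0.05,0,0.17,0.5],[-0.17,2.07,0.03,-0.05,0,0.17,0],[-0.17,2.07,0.03,-0.05,0,0.17,0],[-0.17,2.07,0.03,-0.05,0,0.17,0],[-0.17,2.07,0.03,-0.05,0,0.17,0]]' 35
python3 go.py 0.586 0.061 0.13
```

```text
time_s: 14.15
ee_pos: [0.6116, 0.2567, 0.008]
orientation: [-89.9, -0.2, -6.0]
contact_force: [-0.8, -0.7, 6.9]
finger_gap: 0.0257
14.15 [0.6116 0.2567 0.008 ] [-89.9  -0.2  -6. ] gap 0.0257 F [-0.8 -0.7  6.9]
row [-0.09, -2.45, -3.94, -0.02, -0.04, 0.04]
```

```bash
python3 -m handwheel '[[0,-0.6,0,0,0,0,0],[0,-1.4,0,0,0,0,0],[0,-2.2,-0.5,0,0,0,0],[0,-2.45,-1.3,0,0,0,0],[-0.05,-2.45,-2.1,0,0,0,0],[-0.09,-2.45,-2.9,0,0,0,0],[-0.09,-2.45,-3.6,0,0,0,0],[-0.09,-2.45,-3.94,0,0,0,0],[-0.09,-2.45,-3.94,0,0,0,0],[-0.09,-2.45,-3.94,0,0,0,0]]'
python3 go.py 0.586 0.061 0.0145
```

```text
time_s: 15.4
ee_pos: [0.5861, 0.0637, 0.1303]
orientation: [-89.8, -0.2, -5.9]
contact_force: [0.3, -0.7, -1.0]
finger_gap: 0.0261
15.4 [0.5861 0.0637 0.1303] [-89.8  -0.2  -5.9] gap 0.0261 F [ 0.3 -0.7 -1. ]
row [-0.01, 2.32, -0.06, -0.05, -0.01, 0.04]
```

```bash
python3 -m handwheel '[[0,0.6,-0.05,0,0,0,0],[0,1.2,-0.05,0,0,0,0],[0,1.7,-0.05,0,0,0,0],[0,2.0,-0.05,0,0,0,0],[0,2.2,-0.05,0,0,0,0],[0,2.3,-0.05,0,0,0,0],[0,2.33,-0.05,0,0,0,0],[0,2.33,-0.05,0,0,0,0]]'
python3 go.py 0.586 0.061 0.0135
```

```text
time_s: 16.4
ee_pos: [0.5868, 0.0617, 0.0143]
orientation: [-89.7, -0.3, -5.9]
contact_force: [-0.5, 1.2, -1.3]
finger_gap: 0.0256
16.4 [0.5868 0.0617 0.0143] [-89.7  -0.3  -5.9] gap 0.0256 F [-0.5  1.2 -1.3]
row [-0.02, 0.02, -0.01, -0.05, -0.01, 0.06]
```

```bash
python3 -m handwheel '[[0,0.02,0,0,0,0,0],[0,0.03,0,0,0,0,0],[0,0.03,0,0,0,0,0],[0,0.03,0,0,0,0,0.4],[0,0.03,0,0,0,0,0.55],[0,0.03,0,0,0,0,0.6],[0,0.0,0,0,0,0,0.6],[0,-0.6,0,0,0,0,0.6],[0,-1.6,0,0,0,0,0.8],[0,-2.6,0,0,0,0,1]]'
python3 go.py 0.477 0.2640 0.11
```

```text
time_s: 17.65
ee_pos: [0.5858, 0.0611, 0.1455]
orientation: [-89.7, -0.2, -5.9]
contact_force: [-0.0, -0.4, -0.0]
finger_gap: 0.0839
17.65 [0.5858 0.0611 0.1455] [-89.7  -0.2  -5.9] gap 0.0839 F [-0.  -0.4 -0. ]
row [-2.58, 0.72, 3.81, -0.05, -0.01, 0.05]
```

```bash
python3 -m handwheel '[[-0.3,0,0.6,0,0,0,1],[-0.8,0,1.3,0,0,0,1],[-1.4,0.1,2.1,0,0,0,1],[-1.9,0.3,2.9,0,0,0,1],[-2.4,0.6,3.5,0,0,0,1],[-2.58,0.7,3.8,0,0,0,1],[-2.58,0.7,3.81,0,0,0,1],[-2.58,0.7,3.81,0,0,0,1],[-2.58,0.7,3.81,0,0,0,1]]'
python3 -c "
from h import *
c=cam('wrist');i=env.snapshot('wrist');cv2.imwrite('pics/w7.png',i)
for t in (190,230):
  st,p=blob(i,proj(c,(.477,.264,.017)).round().astype(int),t);print(st,plane(c,p,.02))"
python3 go.py 0.476 0.264 0.0055
```

```text
time_s: 18.77
ee_pos: [0.4786, 0.2621, 0.1112]
orientation: [-89.8, -0.3, -6.1]
contact_force: [0.1, -0.0, 0.1]
finger_gap: 0.0857
[ 278  199   72   76 4246] [0.47419951 0.26688443 0.02      ]
[ 279  200   71   74 4046] [0.47452918 0.26684874 0.02      ]
18.825 [0.4783 0.2623 0.1111] [-89.8  -0.3  -6. ] gap 0.0856 F [-0.3  1.1 -0.6]
row [-0.06, 2.11, 0.02, -0.05, -0.05, 0.06]
```

View pics/w7.png

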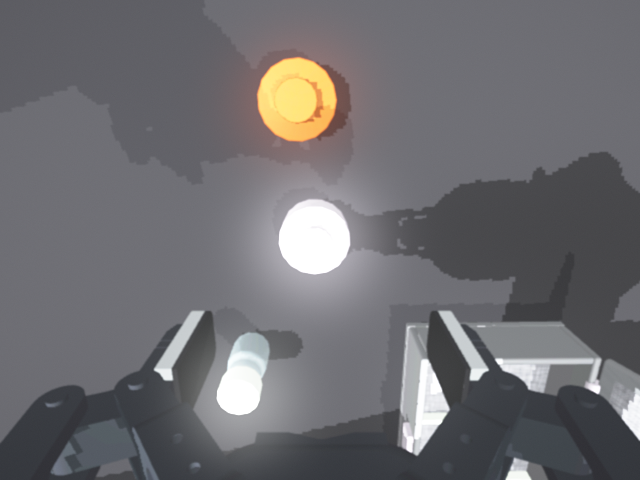

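The wrist view shows XL centred at (314,237) and the brown look-alike at (297,100). The vial at (245,375) is about 88 mm to the side of the finger line, so it is clear.

```bash
python3 -m handwheel '[[-0.06,0.7,0.04,0,0,0,1],[-0.06,1.5,0.04,0,0,0,1],[-0.06,2.1,0.04,0,0,0,1],[-0.06,2.1,0.04,0,0,0,1],[-0.06,2.1,0.04,0,0,0,0.7],[-0.06,2.1,0.04,0,0,0,0],[-0.06,2.1,0.04,0,0,0,0],[-0.06,2.1,0.04,0,0,0,0],[-0.06,2.1,0.04,0,0,0,0]]' 60
python3 go.py 0.572 -0.0705 0.14
```

```text
time_s: 19.95
ee_pos: [0.4767, 0.2655, 0.008]
orientation: [-89.7, -0.4, -6.0]
contact_force: [-1.3, -0.5, 5.8]
finger_gap: 0.0439
19.95 [0.4767 0.2655 0.008 ] [-89.7  -0.4  -6. ] gap 0.0439 F [-1.3 -0.5  5.8]
row [2.62, -2.65, -6.47, -0.06, -0.05, 0.08]
```

```bash
python3 -m handwheel '[[0,-0.6,0,0,0,0,0],[0,-1.4,0,0,0,0,0],[0.1,-2.2,-0.2,0,0,0,0],[0.6,-2.7,-1,0,0,0,0],[1.1,-2.7,-2,0,0,0,0],[1.6,-2.7,-3,0,0,0,0],[2,-2.7,-4,0,0,0,0],[2.3,-2.7,-5,0,0,0,0],[2.5,-2.7,-5.9,0,0,0,0],[2.62,-2.7,-6.4,0,0,0,0]]'
python3 -m handwheel '[[0,0,-0.1,0,0,0,0],[0,0,-0.1,0,0,0,0],[0,0,-0.1,0,0,0,0]]'
python3 go.py 0.572 -0.0705 0.0145
```

```text
time_s: 21.2
ee_pos: [0.5712, -0.0717, 0.142]
orientation: [-89.8, -0.3, -6.3]
contact_force: [-0.4, 0.3, -3.9]
finger_gap: 0.0432
time_s: 21.58
ee_pos: [0.5705, -0.0741, 0.1421]
orientation: [-89.8, -0.3, -6.1]
contact_force: [-0.9, -0.0, -3.3]
finger_gap: 0.0438
21.575 [ 0.5705 -0.0741  0.1421] [-89.8  -0.3  -6.1] gap 0.0438 F [-0.9 -0.  -3.3]
row [0.01, 2.55, 0.06, -0.05, -0.07, 0.06]
```

```bash
python3 -m handwheel '[[0.02,0.6,0.05,0,0,0,0],[0.02,1.2,0.05,0,0,0,0],[0.02,1.7,0.05,0,0,0,0],[0.02,2.1,0.05,0,0,0,0],[0.02,2.35,0.05,0,0,0,0],[0.02,2.5,0.05,0,0,0,0],[0.02,2.55,0.05,0,0,0,0],[0.02,2.56,0.05,0,0,0,0],[0.02,2.56,0.05,0,0,0,0]]'
python3 go.py 0.572 -0.0705 0.0135
```

```text
time_s: 22.7
ee_pos: [0.5729, -0.0713, 0.0147]
orientation: [-89.7, -0.4, -6.1]
contact_force: [0.1, 0.8, -3.0]
finger_gap: 0.0438
22.7 [ 0.5729 -0.0713  0.0147] [-89.7  -0.4  -6.1] gap 0.0438 F [ 0.1  0.8 -3. ]
row [-0.02, 0.02, 0.01, -0.05, -0.07, 0.08]
```

```bash
python3 -m handwheel '[[0,0.02,0,0,0,0,0],[0,0.04,0,0,0,0,0],[0,0.04,0,0,0,0,0],[0,0.04,0,0,0,0,0.65],[0,0.04,0,0,0,0,0.75],[0,0.03,0,0,0,0,0.75],[0,0.0,0,0,0,0,0.75],[0,-0.6,0,0,0,0,0.75],[0,-1.6,0,0,0,0,0.75],[0,-2.6,0,0,0,0,0.75]]'
python3 go.py 0.68 -0.0705 0.22;  python3 -c "
from h import *
i=env.snapshot('scene');cv2.imwrite('pics/s3.png',cv2.resize(i[200:320,260:440],None,fx=4,fy=4,interpolation=3))
j=env.snapshot('side');cv2.imwrite('pics/s4.png',cv2.resize(j[150:310,220:400],None,fx=3.5,fy=3.5,interpolation=3))"
```

```text
time_s: 23.95
ee_pos: [0.5717, -0.0718, 0.1459]
orientation: [-89.7, -0.3, -6.1]
contact_force: [0.6, -0.6, 0.2]
finger_gap: 0.0641
23.95 [ 0.5717 -0.0718  0.1459] [-89.7  -0.3  -6.1] gap 0.0641 F [ 0.6 -0.6  0.2]
row [2.16, -1.47, 0.26, -0.05, -0.07, 0.07]
```

View pics/s4.png

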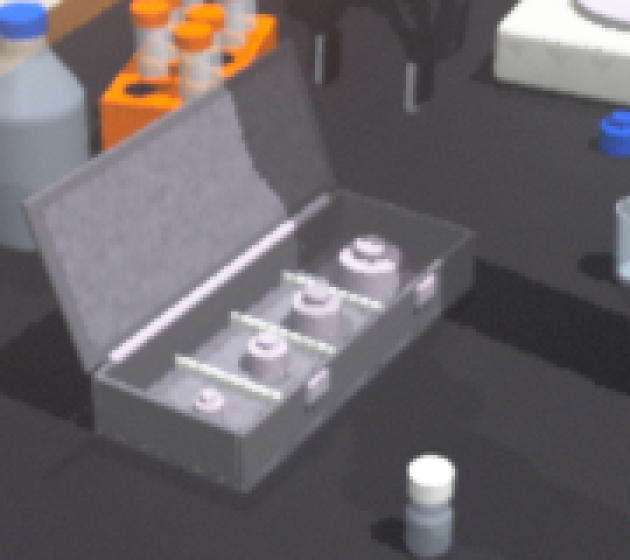

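The side view shows all four weights upright, in order from XL nearest the balance to S nearest the camera, each in its own compartment and below the rim. Before moving behind the lid I'll locate the bottles there.

```bash
python3 -c "
from h import *
ca,cb=cam('scene'),cam('side')
print('grey cap',tri(ca,(388,329),cb,(226,156)));print('brown cap',tri(ca,(445,294),cb,(180,175)))
g=lambda x,y:(220+x/3.5,150+y/3.5)
print('lid corner +y',plane(cb,g(27,205),.155),'-y',plane(cb,g(290,42),.155))
print('tube',tri(ca,(319,363),cb,(288,143)))
"
```

```text
grey cap (array([ 0.84563157, -0.03991437,  0.17083199]), np.float64(0.0032445765682544247))
brown cap (array([0.86120668, 0.12080917, 0.18156149]), np.float64(0.004690492653295164))
lid corner +y [0.69881058 0.16236697 0.155     ] -y [ 0.66973529 -0.13177576  0.155     ]
tube (array([ 0.79083132, -0.22113035,  0.14923012]), np.float64(0.04747761940014231))
```

```bash
python3 -m handwheel '[[0,-0.8,0,0,0,0,0.5],[0,-1.6,0,0,0,0,0],[0.3,-1.7,0.3,0,0,0,0],[1.1,-1.7,0.8,0,0,0,0],[2,-1.7,1.4,0,0,0,0],[2.8,-1.7,1.9,0,0,0,0],[3.1,-1.7,2.1,0,0,0,0],[3.1,-1.7,2.1,0,0,0,0],[3.1,-1.7,2.1,0,0,0,0]]'
python3 go.py 0.73 0.015 0.125
```

```text
time_s: 25.18
ee_pos: [0.7389, 0.0149, 0.2386]
orientation: [-89.8, -1.0, -6.2]
contact_force: [0.1, -0.3, 0.2]
finger_gap: 0.0001
25.175 [0.7389 0.0149 0.2386] [-89.8  -1.   -6.2] gap 0.0001 F [ 0.1 -0.3  0.2]
row [-0.22, 2.27, -0.03, -0.04, -0.08, 0.21]
```

```bash
python3 -m handwheel '[[-0.1,0.8,0,0,0,0.2,0],[-0.1,1.6,0,0,0,0.2,0],[-0.1,2.2,0,0,0,0.2,0],[-0.2,2.2,0,0,0,0.2,0],[-0.4,2.2,0,0,0,0.2,0],[-0.6,2.2,0,0,0,0.2,0],[-0.8,2.2,0,0,0,0.2,0],[-1.0,2.2,0,0,0,0.2,0],[-1.2,2.2,0,0,0,0.2,0],[-1.4,2.2,0,0,0,0.2,0]]'
python3 go.py 0.6635 0.02 0.13; python3 -c "
from h import *
j=env.snapshot('side');cv2.imwrite('pics/s5.png',cv2.resize(j[90:310,200:400],None,fx=2.5,fy=2.5,interpolation=3))"
```

```text
time_s: 26.42
ee_pos: [0.6713, 0.0226, 0.1281]
orientation: [-89.8, -0.1, -6.2]
contact_force: [2.3, -0.2, 6.6]
finger_gap: 0.0001
26.425 [0.6713 0.0226 0.1281] [-89.8  -0.1  -6.2] gap 0.0001 F [ 2.3 -0.2  6.6]
row [-0.15, -0.04, -0.07, -0.04, -0.08, 0.02]
```

View pics/s5.png

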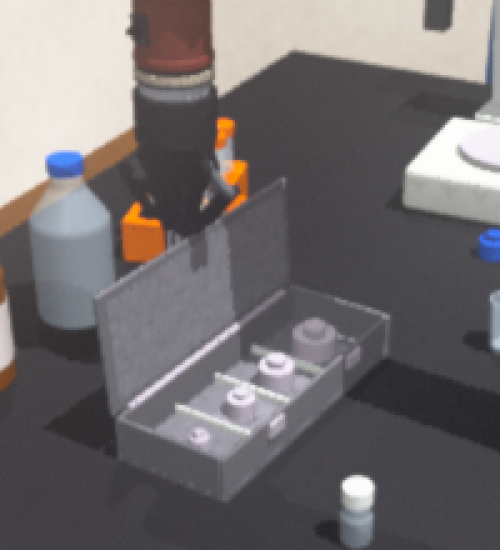

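The lid is now almost upright and the finger is behind it. I'll raise the contact point a little and carry on round the arc.

```bash
python3 -m handwheel '[[0.05,-0.35,0,0,0,0,0],[-0.15,-0.37,0,0,0,0,0],[-0.33,-0.37,0,0,0,0,0],[-0.5,-0.36,0,0,0,0,0],[-0.67,-0.34,0,0,0,0,0],[-0.85,-0.29,0,0,0,0,0],[-1.02,-0.23,0,0,0,0,0],[-1.17,-0.16,0,0,0,0,0],[-1.32,-0.07,0,0,0,0,0],[-1.46,0.03,0,0,0,0,0]]'
python3 go.py 0.591 0.02 0.121; python3 -c "
from h import *
j=env.snapshot('side');cv2.imwrite('pics/s6.png',cv2.resize(j[90:310,200:400],None,fx=2.5,fy=2.5,interpolation=3))"
```

```text
time_s: 27.72
ee_pos: [0.5969, 0.0307, 0.1264]
orientation: [-89.8, -0.0, -6.2]
contact_force: [0.7, -1.3, 1.0]
finger_gap: -0.0
27.725 [0.5969 0.0307 0.1264] [-89.8  -0.   -6.2] gap -0.0 F [ 0.7 -1.3  1. ]
row [-0.09, 0.11, -0.23, -0.04, -0.07, 0.0]
```

View pics/s6.png

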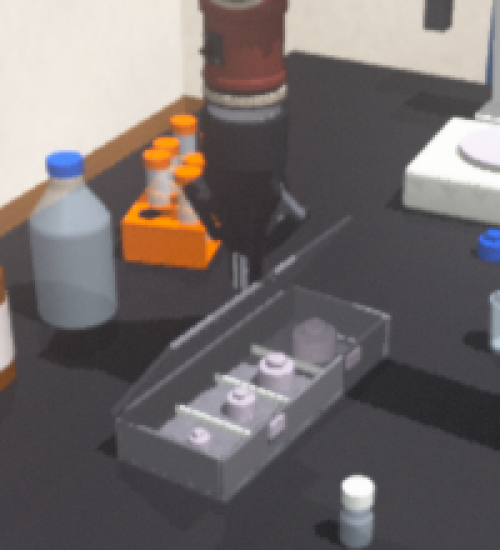

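The lid is at about 45–50° and following the finger.

```bash
python3 -m handwheel '[[-0.15,0.15,0,0,0,0,0],[-0.3,0.3,0,0,0,0,0],[-0.46,0.5,0,0,0,0,0],[-0.55,0.65,0,0,0,0,0],[-0.63,0.8,0,0,0,0,0],[-0.7,0.96,0,0,0,0,0],[-0.74,1.1,0,0,0,0,0],[-0.77,1.25,0,0,0,0,0],[-0.79,1.37,0,0,0,0,0],[-0.79,1.45,0,0,0,0,0]]'
python3 go.py 0.557 0.03 0.05
```

```text
time_s: 29.02
ee_pos: [0.5557, 0.0353, 0.0527]
orientation: [-89.8, 0.2, -6.1]
contact_force: [-0.8, 0.1, 1.0]
finger_gap: 0.0001
29.025 [0.5557 0.0353 0.0527] [-89.8   0.2  -6.1] gap 0.0001 F [-0.8  0.1  1. ]
row [0.04, 0.05, -0.1, -0.03, -0.07, -0.04]
```

```bash
python3 -m handwheel '[[0,0.05,0,0,0,0,0],[0,0.1,0,0,0,0,0],[0,0.15,0,0,0,0,0],[0,0.15,0,0,0,0,0]]'
python3 go.py 0.557 0.03 0.05
```

```text
time_s: 29.52
ee_pos: [0.5559, 0.0353, 0.052]
orientation: [-90.0, 0.0, -6.1]
contact_force: [-11.3, -2.5, 44.0]
finger_gap: -0.0001
29.525 [0.5559 0.0353 0.052 ] [-90.    0.   -6.1] gap -0.0001 F [-11.3  -2.5  44. ]
row [0.03, 0.04, -0.1, -0.0, -0.07, -0.01]
```

The lid is shut solid against the rim. I'll withdraw and verify.

```bash
python3 -m handwheel '[[0,-0.3,0,0,0,0,0],[0,-1,0,0,0,0,0],[0,-2,0,0,0,0,0],[-0.2,-3,0,0,0,0,0],[-0.2,-4,-1,0,0,0,0],[-0.2,-4,-2,0,0,0,0],[-0.2,-4,-3,0,0,0,0],[-0.2,-4,-4,0,0,0,0],[-0.2,-4,-4,0,0,0,0],[-0.2,-4,-4,0,0,0,0]]'
python3 -c "
from h import *
j=env.snapshot('side');cv2.imwrite('pics/s7.png',cv2.resize(j[150:350,200:430],None,fx=3,fy=3,interpolation=3))
s=env.snapshot('scene');cv2.imwrite('pics/s8.png',s)
o=cv2.imread('pics/scene0.png').astype(int)
for n,(u,v) in dict(vial=(345,198),beaker=(241,255)).items(): print(n,np.abs(o-s)[v-12:v+13,u-12:u+13].mean())
print(env.get_state()['contact_force'])"
```

```text
time_s: 30.78
ee_pos: [0.5248, -0.1618, 0.2518]
orientation: [-89.9, 0.0, -6.1]
contact_force: [0.4, 0.6, 0.1]
finger_gap: -0.0
vial 1.5344
beaker 3.8458666666666668
[ 0.04806835 -0.0585864   0.00288067]
```

View pics/s7.png

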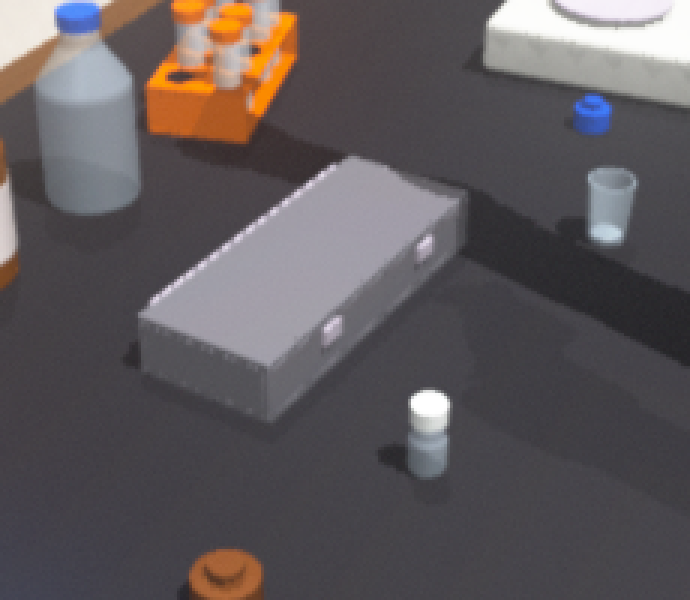

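The lid lies flat on the rim, and the vial and beaker are standing where they were. I'll hand the job in.

```bash
python3 -c "
from cell import env
env.close_job()"
```

```text
the job is handed in; nothing more can be done
```

All four weights are in the case, one to a compartment, with XL nearest the balance, then L, M and S. I lowered each one to the floor before letting go. The lid is shut, and I handed the job in at about 31 s of the 112 s allowed.

- **Weights:** the picture taken before closing showed all four upright, in order and below the rim. They can't be seen with the lid shut, so that is my last direct check of them.
- **Lid:** I pushed it round slowly with the closed fingers, at roughly 1 rad/s by my row spacing; the lid's own speed was not measured. The last picture shows it lying flat on the rim.
- **Vial and beaker:** the last picture shows both standing. The image around each barely changed from the start.
- **Robot:** it was clear of everything at the end, with the tool force near 0 N.

Two things went slightly off:
- **S placing:** S went down about 10 mm off the middle of its compartment because the arm drifted. It is still well inside the allowed range.
- **Lid press:** the final press on the lid reached about 44 N at the fingertips. That is above the 40 N limit for the arm or gripper body and below the 120 N wrist limit. I took the 40 N limit not to cover the fingers, and no failure was reported.

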